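# Clamp the chopping block

### The arm

A 6-joint arm with a two-finger parallel gripper is mounted at the origin on a cart in front of the work surface, level with it; the furniture and walls round the work are solid. World frame = base frame: x ahead of the robot, y to its left, z up, the work surface at z = 0. Lengths are in mm, angles in rad, forces in N, time in s.
With the tool pointing down it reaches from about 325 to 900 mm from the base axis. Payload 6.1 kg.
Tool frame: the origin (TCP) lies midway between the tips of the shut fingers; the grasp point (between the pads) lies 19 mm behind it; z points along the fingers, y is the line along which they close (so a half turn about z gives the same grasp; the last joint's range is limited). The gripper opens to 85 mm and grips with 20 to 120 N. Pads are 22 mm wide; open, the fingers measure 114 mm over their backs; the gripper's body (76 mm by 85 mm) begins 54 mm behind the grasp point. The pads swing forward as they close: fully open they stand 13 mm farther back than shut.
Start: joints at [-1.245, 0.22, 1.526, -0, 1.395, -0.126], TCP at [272.858, -562.285, 231.3] pointing down, gripper open.
Joint ranges: [-2.98, 2.98], [-0.91, 2.08], [0.09, 2.57], [-1.24, 4.39], [0.2, 2.65], [-2.68, 2.68]. Speed limits (rad/s): [2.57, 2.57, 3.01, 3.14, 3.14, 3.14].

### API

Orientations are given as a unit quaternion [x, y, z, w].
In Python, from bench import get_state, read_camera, job_done gives the robot as it stands.
- The arm moves only by the tool arm_command, never from a script. Its argument "plan" is a list of rows, each a list of 7 numbers: the shift along the tool's x, y, z normalised to -1 to 1, where 1 is 400 mm, then the turn, a rotation vector about the tool's x, y, z normalised to -1 to 1, where 1 is 60 degrees, then the closure, from -1 (fully open) to 1 (shut). A call has 1 to 10 rows; each row is the pose to reach, as a shift and turn from the pose commanded when the call began, along the tool's axes at that moment; what a row does not reach only later rows make up. A row lasts 1/12 s, in which the tool goes at most 41.7 mm and 7.16 degrees, less where a joint would pass 70% of its speed; a pose out of reach is approached as far as the arm can. A call with a number of a shift or a turn outside -1 to 1 is refused whole. A call with a gripper value outside its range is refused whole. The fingers move at their own pace and stop on an object; the grip force is fixed at half the most. Time passes only in rows, so rows that repeat a pose let the fingers close. It gives the time, the measured TCP pose, the force, the opening and the grip force at its end, in the units of the state.
- get_state(): the state, without advancing time (a new reading comes with each control period).
- read_camera(name): name is "side" or "top"; returns a dict with "color" (420x560x3 uint8, red, green, blue), "fovy" (degrees; the focal length in pixels is half the picture's height over the tangent of half this angle, whatever the lens; pixels are square), "cx", "cy" (the principal point, pixels), "k1" (the pictures are not rectified: a ray, as slopes to the right and down, at radius r is drawn at 1 + k1 r^2 times it, then the intrinsics apply), "extrinsics" (4x4, takes a point from camera to world coordinates). Camera axes: x right, y down, z forward; pixel columns grow to the right and rows downward; lengths in mm; the calibration is good to about 2 mm. A picture is of the moment at which its call begins. There is no depth.
- job_done(): hands the job in; it is judged then, once.
The state is a dict: "time_s": time; "q": joint angles; "dq": joint speeds; "tau": joint torques, N m; "tool_pos": TCP position; "eef_rot": TCP orientation; "ft_force": force on the tool from outside, world axes, zero at the start; "ft_torque": the same for the moment, N m; "opening": opening from 0.0 (shut) to 1.0 (fully open); "grip_force": force on a finger pad.
Only numpy, scipy, OpenCV 4.12 (cv2) and the standard library are available. Lean on these libraries where they do the work, as an engineer would, in place of code of your own. Each camera call takes 0.05 s, during which the arm holds its last target. There are 200 camera calls.

### The job

Drive the clamp's stop pin right down with the meat pounder and stand the pounder back upright on the worktop. Then pump the clamp's trigger until the padded jaw presses the chopping block firmly but gently against the end stop, and finish while still holding the trigger squeezed, with the pad only partly compressed. Do not push the jaw, the pin or the block with the robot itself, and leave the other things where they are.

Things in the scene. Friction and masses are not known exactly. Their poses are not given: they have to be found in the camera images.
- clamp_base: aluminium clamp base fixed on the worktop, 130x275x10 mm; origin on the worktop under the bar; y axis along the bar from trigger to end stop, z up. Plate: x -85..45, y -100..175 mm. Ratchet housing x -22..22, y -102..-22, top z 72. Pin housing 34x34 mm at x -62, y -4, top z 45. Jaw 60 wide, top z 56. Toothed bar z 30..44 reaches back to y -190. Only grip and trigger rise above z 72
- fixed_grip (a point): centre of the front face of the fixed grip, an upright post 26 wide, 22 mm thick, rounded, top at z 142, at clamp y -30 mm, z 118 mm: one finger goes here (the face looks to clamp +y). Stands still
- trigger_grip (a point): centre of the rear face (looks to clamp -y) of the trigger, a dark upright post behind the fixed grip, 26 wide, 12 thick, z 66..142 mm; point at z 118; the other finger goes here. Across both posts, outer face to outer face: 60 mm with the trigger free, 40 mm fully squeezed
- clamp_trigger (a joint): travel of the trigger towards the fixed grip: 0 free, 0.020 m fully squeezed; springs back (3 N free, 6 N squeezed). When squeezed its pawl catches a rack tooth (6 mm pitch: up to 6 mm is lost) and moves the bar one to one; on release the bar stays. A full stroke gains 12 to 18 mm
- clamp_jaw (a joint): advance of bar and jaw towards the end stop, m; a holding pawl stops any return by more than a tooth, 6 mm. With the stop pin up the jaw is stopped at about 0.025; from the start it takes 0.04 to 0.07 m to clamp the block
- jaw_pad (a joint): compression of the sprung rubber pad in front of the jaw, m, 0 free: the pressing force is 1500 N/m times this (0.006 is 9 N). Clamping is right from 4 N to 30 N; above 40 N the block is crushed
- pad_face (a point): centre of the rubber pad's face (56 x 36 mm), which meets the block
- end_stop: fixed end stop of the clamp, an upright slab 80x20x52 mm on the base plate; origin at the centre of its underside, same axes as the clamp base; its face towards the jaw lies at clamp y 155 mm
- chop_block: small plain wooden chopping block 90 x 70 x 40 mm (x, y, z), loose on the clamp's base plate between jaw and end stop, a few mm from the stop; origin at the centre of its underside. The jaw pushes it along; it need not be touched
- stop_pin (a joint): depth of the steel stop pin, 0 up, 0.014 m fully down; takes about 11 to 13 N, and friction keeps it where it is left
- pin_top (a point): top of the stop pin, 14 mm diameter, upright, 17 mm above its housing when up and 3 mm when fully down
- pounder: steel meat pounder standing upright, 120 mm high, 0.35 kg: flat round head 56 mm diameter, 18 mm high; above it a straight handle 22 mm diameter from z 32 to 112 mm, end knob 26 mm diameter to 120; origin at the centre of its underside
- salt_shaker: bystander: steel shaker 69 x 68 x 96 mm; origin at centre of underside
- timer: bystander: round kitchen timer 62 mm diameter, 54 high; origin at centre of underside
- squeeze_bottle: bystander: squeeze bottle 44 mm diameter, 172 high; origin at centre of underside

How it is judged (in metres and radians):
On the way, in this order (a step that is already met when the one before it is completed fails the run):
1. the pounder has driven the stop pin down (value of joint stop_pin above 0.0115 m and horizontal distance between pounder and pin_top below 0.037 m and height (world z) of pounder above 0.035 m), for 0.05 s.
2. the pounder stands on the worktop again, let go (height (world z) of pounder below 0.006 m and angle between pounder's own z axis and vertical below 0.1 rad and contact force between the fingers and pounder below 0.2 N), for 0.2 s.
3. the pumped jaw presses on the chopping block (contact force between jaw_pad and chop_block above 3 N and contact force between the fingers and clamp_trigger above 1 N), for 0.1 s.
At the end, for the whole second after the job is handed in: Stop pin at least 11.5 of its 14 mm down; pounder upright on the worktop, at rest and not touched; jaw pad presses the chopping block with 4 to 30 N and the block presses on the end stop with more than 3 N; the fingers still press on the trigger (over 1.5 N), which is squeezed by more than 3 mm (all of step 2 and contact force between jaw_pad and chop_block between 4 and 30 N and contact force between end_stop and chop_block above 3 N and angle between chop_block's own z axis and vertical below 0.1 rad and value of joint clamp_trigger above 0.003 m and value of joint stop_pin above 0.0115 m and linear speed of pounder below 0.02 m/s and contact force between anything else and pounder above 0.5 N and contact force between the fingers and clamp_trigger above 1.5 N); the arm keeps its last pose, push and grip.
It fails at once if the block is crushed: more than 40 N from the jaw (contact force between jaw_pad and chop_block above 40 N).
It fails at once if the robot pushes jaw, pin or block itself (contact force between any of the fingers, the arm and clamp_jaw above 2 N or contact force between any of the fingers, the arm and stop_pin above 2 N or contact force between any of the fingers, the arm and chop_block above 2 N).
It fails at once if a bystander is shifted by more than 30 mm (distance of any of salt_shaker, timer, squeeze_bottle from where it was at the start of the episode above 0.03 m).
It also fails if it takes over 61 s, if anything falls off the work surface, if the arm or the gripper's body presses on something with over 40 N, if the wrist force passes 120 N, or if a joint passes its speed limit or range.

## Working session

There is one attempt and no reset: what is moved stays moved. The work goes in short steps, Python scripts to look and compute and a tool call to move; the robot and the scene stay as the last step left them, time stands still between calls to the robot, and variables do not carry over. Pictures are saved under pics/ and viewed, at most 10 in all, crops included, and the job is handed in when it is done.

Besides the shell and the picture viewer there is one more tool, called after "Call:" as a command line: name --pt "numbers of a row" for each row, then --argument value for the rest. arm_command: Moves the arm, as the interface text tells. Its arguments: {"type":"object","properties":{"plan":{"type":"array","items":{"type":"array","items":{"type":"number","minimum":-1,"maximum":1}}}},"required":["plan"]}

```bash
mkdir -p pics; ls; python3 - <<'E'
from bench import *
import cv2
for n in("top","side"):
    c=read_camera(n); cv2.imwrite(f"pics/{n}0.png",c["color"][:,:,::-1]); print(n,{k:v for k,v in c.items() if k!="color"})
print(get_state())
E
```

```text
pics
top {'fovy': 54.087661058615026, 'cx': 279.5830232017538, 'cy': 210.44723009874687, 'k1': 0.02632582281101367, 'extrinsics': array([[-7.26535050e-03, -9.88745932e-01,  1.49427900e-01,
         3.98204302e+02],
       [-9.99965774e-01,  7.77517839e-03,  2.82794686e-03,
        -1.96471808e+02],
       [-3.95794953e-03, -1.49402240e-01, -9.88768580e-01,
         1.05247386e+03],
       [ 0.00000000e+00,  0.00000000e+00,  0.00000000e+00,
         1.00000000e+00]])}
side {'fovy': 46.2512644132834, 'cx': 278.3348898613293, 'cy': 205.95310378804416, 'k1': -0.0439686896609671, 'extrinsics': array([[-9.77236520e-01, -1.17494855e-01,  1.76645812e-01,
         3.29514672e+02],
       [-2.11818585e-01,  5.87076563e-01, -7.81328354e-01,
         7.68302210e+02],
       [-1.19025541e-02, -8.00959467e-01, -5.98600251e-01,
         8.21932134e+02],
       [ 0.00000000e+00,  0.00000000e+00,  0.00000000e+00,
         1.00000000e+00]])}
{'time_s': 0.1, 'q': array([-1.24512301e+00,  2.21180245e-01,  1.52751645e+00,  2.44279663e-05,
        1.39471505e+00, -1.26108652e-01]), 'dq': array([-0.00142173, -0.00132548, -0.0034008 ,  0.00131064,  0.0021401 ,
        0.00033142]), 'tau': array([ 1.85514044e-03, -4.98243392e+01, -3.90546834e+01, -1.60717291e-04,
        5.70703356e-03,  6.00630628e-06]), 'tool_pos': array([ 272.67441254, -561.76026998,  230.27776367]), 'eef_rot': array([ 9.74595014e-01,  2.23972612e-01, -7.86425391e-05, -9.06217679e-04]), 'ft_force': array([-0.39380815,  0.87941461, -0.0903911 ]), 'ft_torque': array([ 0.01116229, -0.03118647, -0.00965594]), 'grip_force': 0.0, 'opening': 0.9978141196694367}
```

View pics/top0.png

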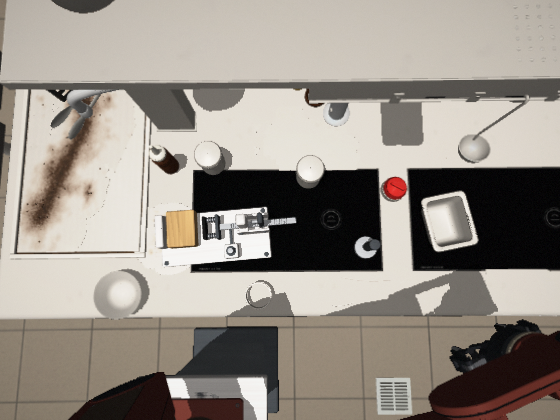

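View pics/side0.png

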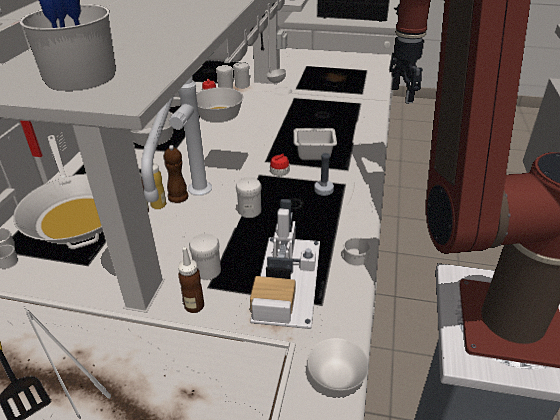

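The top view shows the clamp at (160–295, 205–265), the stop pin near (231, 250) and the pounder near (368, 246). Its end stop is to the left, which is world +y. The side view confirms this. I'll zoom in on both.

```bash
cat > h.py <<'E'
import numpy as np,cv2
from bench import *
def cam(n): return read_camera(n)
def ray(c,u,v):
    f=210/np.tan(np.radians(c["fovy"]/2)); d=np.array([(u-c["cx"])/f,(v-c["cy"])/f]); s=d.copy()
    for _ in range(20): s=d/(1+c["k1"]*(s@s))
    E=c["extrinsics"]; return E[:3,3],E[:3,:3]@np.array([*s,1])
def onz(c,u,v,z):
    o,d=ray(c,u,v); return o+d*(z-o[2])/d[2]
def two(c1,p1,c2,p2):
    o1,d1=ray(c1,*p1);o2,d2=ray(c2,*p2)
    t=np.linalg.lstsq(np.c_[d1,-d2],o2-o1,rcond=None)[0]; a=o1+d1*t[0];b=o2+d2*t[1]
    return (a+b)/2,np.linalg.norm(a-b)
def proj(c,P):
    E=c["extrinsics"];q=E[:3,:3].T@(np.array(P)-E[:3,3]);s=q[:2]/q[2];s=s*(1+c["k1"]*(s@s))
    f=210/np.tan(np.radians(c["fovy"]/2));return s*f+[c["cx"],c["cy"]]
def crop(c,x0,x1,y0,y1,k,name):
    im=cv2.resize(c["color"][y0:y1,x0:x1,::-1],None,fx=k,fy=k,interpolation=cv2.INTER_CUBIC)
    for x in range(x0-x0%-20,x1,20): cv2.putText(im,str(x),((x-x0)*k,10),0,.35,(0,0,255)); cv2.line(im,((x-x0)*k,12),((x-x0)*k,18),(0,0,255))
    for y in range(y0-y0%-20,y1,20): cv2.putText(im,str(y),(0,(y-y0)*k+4),0,.35,(0,0,255))
    cv2.imwrite("pics/"+name,im)
E
python3 - <<'E'
from h import *
t=cam("top");s=cam("side")
crop(t,150,310,196,276,5,"tc.png")
crop(s,240,340,140,330,3,"sc1.png")
a=cv2.imread("pics/sc1.png")
crop(t,345,395,220,270,5,"tp.png"); b=cv2.imread("pics/tp.png")
o=np.zeros((570,560,3),np.uint8); o[:,:300]=a; o[:250,305:555]=b; cv2.imwrite("pics/sc.png",o)
E
```

```text
(no output)
```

View pics/tc.png

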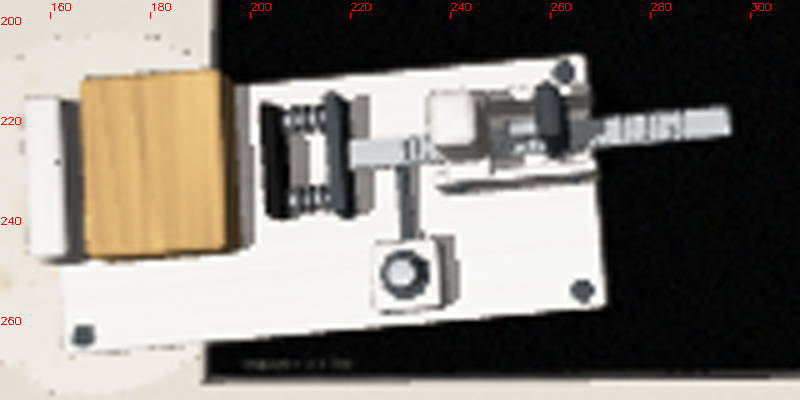

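View pics/sc.png

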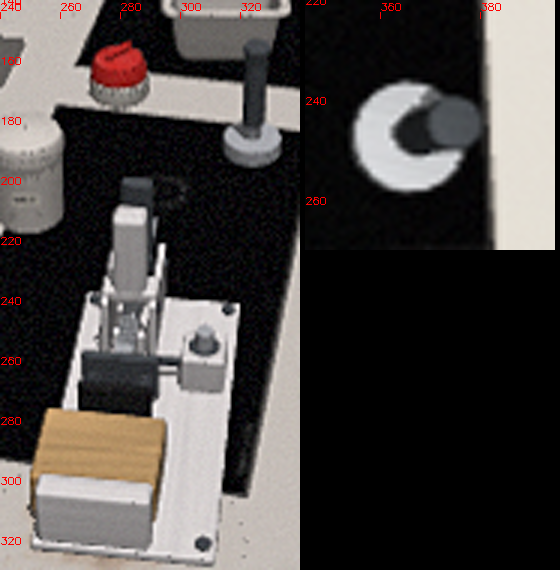

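The crops show these top-view positions: plate corners at about (271, 256.8), (164, 266) and (267, 207), pin top at (231, 250.3), pounder head centre at about (364.5, 247.5) and knob at about (375, 244.5). In the side view, the pin top is at about (308.2, 249.5).

```bash
python3 - <<'E'
from h import *
t=cam("top");s=cam("side")
C=[(-85,-100),(-85,175),(45,-100)]; P=[onz(t,u-.4,v-.4,10)[:2] for u,v in[(271,256.8),(164,266),(267,207)]]
print("corners",np.round(P,1),[np.linalg.norm(P[1]-P[0]),np.linalg.norm(P[2]-P[0])])
A=np.array(C,float);B=np.array(P);ac,bc=A.mean(0),B.mean(0)
M=((A-ac).T@(B-bc));th=np.arctan2(M[0,1]-M[1,0],M[0,0]+M[1,1])
R=np.array([[np.cos(th),-np.sin(th)],[np.sin(th),np.cos(th)]]);o=bc-R@ac
print("yaw",th,"org",o,"resid",(A@R.T+o-B).round(1))
print("pin from base",o+R@[-62,-4],"pin 2view",two(t,(230.6,250),s,(308.1,249.5)),"pin z62",onz(t,230.6,250,62))
print("fixed front",o+R@[0,-30],"trig",o+R@[0,-90])
# pounder
g=t["color"].min(2); m=np.zeros_like(g); m[232:262,348:382]=(g[232:262,348:382]>110)
pts=cv2.findNonZero(m)[:,0].astype(np.float32); (c,r)=cv2.minEnclosingCircle(pts); print("head px",c,r,"z18",onz(t,*c,18),r*onz(t,c[0]+1,c[1],18)[1]-r*onz(t,*c,18)[1])
print("knob z120",onz(t,375,244.2,120))
# side head
gs=s["color"]; g=gs.min(2); m=np.zeros_like(g); m[178:198,312:338]=(g[178:198,312:338]>90); x,y,w,h=cv2.boundingRect(m); print("side head bbox",x,y,w,h, "ctr z9",onz(s,x+w/2-.5,y+h/2-.5,9))
for P3 in([*(o+R@[0,-52]),142],[*(o+R@[-62,-4]),62]): print(proj(t,P3),proj(s,P3))
E
```

```text
corners [[ 438.8 -170. ]
 [ 418.1   98.5]
 [ 566.  -160.2]] [np.float64(269.2707666954006), np.float64(127.54704223516246)]
yaw 0.07730793595569856 org [515.21147564 -65.73191516] resid [[-0.6 -2. ]
 [-1.2  3.7]
 [ 1.8 -1.7]]
pin from base [453.70557922 -74.5082872 ] pin 2view (array([452.06194036, -75.23227615,  60.05486313]), np.float64(1.7280564582609492)) pin z62 [452.81688401 -75.39010799  62.        ]
fixed front [517.52840425 -95.64231205] trig [ 522.16226146 -155.46310582]
head px (369.5, 243.5) 16.2635555267334 z18 [ 468.96279062 -418.32716613   18.        ] -40.635528886672546
knob z120 [ 460.32531782 -408.7686578   120.        ]
side head bbox 312 178 26 17 ctr z9 [ 457.97112666 -414.19505113    9.        ]
[245.46504502 218.05266162] [282.82559123 206.92081896]
[230.23658749 249.63139282] [306.9945967  248.93508793]
```

```bash
cat >> h.py <<'E'
from scipy.spatial.transform import Rotation as Ro
def row(x,y,z,yaw=0.077):
    s=get_state();R=Ro.from_quat(s["eef_rot"]);T=Ro.from_matrix([[np.cos(yaw),np.sin(yaw),0],[np.sin(yaw),-np.cos(yaw),0],[0,0,-1]])
    d=R.inv().apply(np.array([x,y,z])-s["tool_pos"]); r=(R.inv()*T).as_rotvec()
    print("mm",d.round(1),"row",(d/400).round(4),(r/np.radians(60)).round(3))
E
python3 - <<'E'
from h import *
t=cam("top");s=cam("side")
print("head",onz(t,365.3,246.8,18),"knob",onz(t,374.6,244.2,120))
for p in([458,-411,18],[458,-411,120]):print(proj(t,p),proj(s,p))
row(458,-411,180)
E
```

```text
head [ 460.77955236 -407.50645351   18.        ] knob [ 460.33120631 -407.86845861  120.        ]
[366.74337758 247.90389733] [324.47447395 184.04992139]
[376.03595138 245.22484017] [326.08105441 153.6605261 ]
mm [232.6 -55.2  51.2] row [ 0.5815 -0.1379  0.128 ] [-0.     0.     0.358]
```

Call:
arm_command --pt "0.591 -0.143 0.128 0 0 0.358 -1" --pt "0.591 -0.143 0.128 0 0 0.358 -1" --pt "0.591 -0.143 0.128 0 0 0.358 -1" --pt "0.591 -0.143 0.128 0 0 0.358 -1" --pt "0.591 -0.143 0.128 0 0 0.358 -1" --pt "0.591 -0.143 0.128 0 0 0.358 -1" --pt "0.591 -0.143 0.128 0 0 0.358 -1" --pt "0.591 -0.143 0.128 0 0 0.358 -1" --pt "0.591 -0.143 0.128 0 0 0.358 -1"

```text
time_s: 1.15
tool_pos: [460.5, -407.7, 180.2]
eef_rot: [0.999, 0.039, -0.0, 0.0]
ft_force: [0.1, -0.1, -0.4]
opening: 1.002
grip_force: 0.0
```

```bash
python3 - <<'E'
from h import *
row(460.5,-407.7,66); print(get_state()["tool_pos"],get_state()["q"])
E
```

```text
mm [ 0.000e+00 -1.000e-01  1.142e+02] row [ 1.000e-04 -2.000e-04  2.854e-01] [0.    0.001 0.001]
[ 460.51673978 -407.72399932  180.16614186] [-8.52428866e-01  2.36409665e-01  1.60554466e+00 -7.20493913e-04
  1.29962388e+00  6.40462602e-01]
```

Call:
arm_command --pt "0 0 0.08 0 0 0 -1" --pt "0 0 0.16 0 0 0 -1" --pt "0 0 0.24 0 0 0 -1" --pt "0 0 0.285 0 0 0 -1" --pt "0 0 0.285 0 0 0 -1" --pt "0 0 0.285 0 0 0 1" --pt "0 0 0.285 0 0 0 1" --pt "0 0 0.285 0 0 0 1" --pt "0 0 0.285 0 0 0 1" --pt "0 0 0.285 0 0 0 1"

```text
time_s: 1.98
tool_pos: [461.2, -408.6, 67.9]
eef_rot: [0.999, 0.038, 0.001, 0.001]
ft_force: [-0.1, 0.1, -0.1]
opening: 0.299
grip_force: 0.0
```

Call:
arm_command --pt "0 0 0 0 0 0 1" --pt "0 0 0 0 0 0 1" --pt "0 0 0 0 0 0 1" --pt "0 0 0 0 0 0 1"

```text
time_s: 2.32
tool_pos: [461.3, -408.6, 67.8]
eef_rot: [0.999, 0.039, 0.001, 0.001]
ft_force: [-0.8, -0.9, 5.6]
opening: 0.244
grip_force: 58.5
```

Call:
arm_command --pt "0 0 -0.1 0 0 0 1" --pt "0 0 -0.2 0 0 0 1" --pt "0.002 -0.05 -0.25 0 0 0 1" --pt "0.008 -0.15 -0.25 0 0 0 1" --pt "0.012 -0.25 -0.25 0 0 0 1" --pt "0.017 -0.35 -0.25 0 0 0 1" --pt "0.022 -0.45 -0.25 0 0 0 1" --pt "0.026 -0.55 -0.25 0 0 0 1" --pt "0.031 -0.65 -0.25 0 0 0 1" --pt "0.036 -0.74 -0.25 0 0 0 1"

```text
time_s: 3.15
tool_pos: [450.9, -108.7, 165.3]
eef_rot: [0.999, 0.039, -0.001, -0.001]
ft_force: [0.9, -0.0, -2.1]
opening: 0.245
grip_force: 59.6
```

```bash
python3 - <<'E'
from h import *
row(451,-75,138); print(get_state()["tool_pos"],get_state()["ft_force"])
E
```

```text
mm [  2.7 -33.6  27.4] row [ 0.0068 -0.084   0.0684] [-0.001  0.001  0.   ]
[ 450.91551893 -108.72114148  165.31449161] [ 0.86213078 -0.0061651  -2.08410192]
```

Call:
arm_command --pt "0.005 -0.085 0.0 0 0 0 1" --pt "0.005 -0.088 0.05 0 0 0 1" --pt "0.005 -0.088 0.05 0 0 0 1" --pt "0.005 -0.088 0.05 0 0 0 1"

```text
time_s: 3.48
tool_pos: [450.0, -75.4, 144.8]
eef_rot: [0.999, 0.039, -0.002, -0.0]
ft_force: [0.3, -0.2, -2.5]
opening: 0.243
grip_force: 59.7
```

```bash
python3 - <<'E'
from h import *
t=cam("top");s=cam("side");crop(t,190,290,180,280,4,"a.png");crop(s,260,350,150,280,4,"b.png")
a=cv2.imread("pics/a.png");b=cv2.imread("pics/b.png");o=np.zeros((520,770,3),np.uint8);o[:400,:400]=a;o[:,405:765]=b;cv2.imwrite("pics/ab.png",o)
print(get_state()["tool_pos"],get_state()["ft_force"])
E
```

```text
[451.48578091 -76.84225061 146.36566011] [-0.5666606  -0.24380467 -2.83972813]
```

View pics/ab.png

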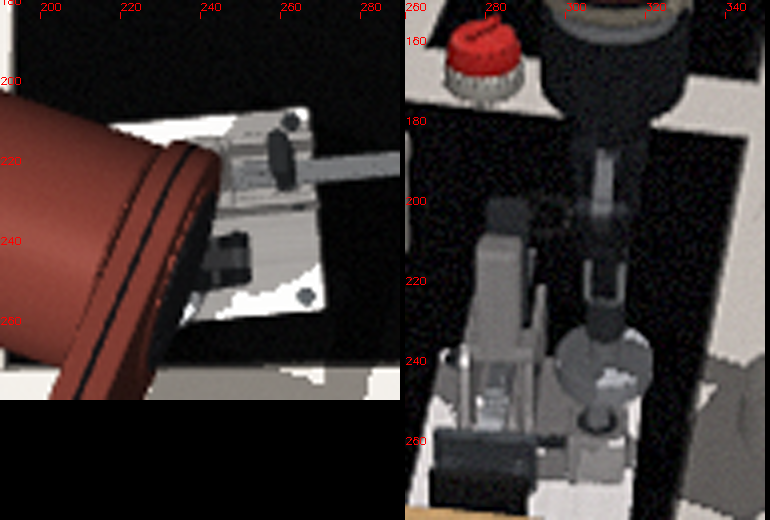

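The side view shows the pounder head centred at u≈309.7, just above the pin at u≈308. I'll press down.

Call:
arm_command --pt "0 0 0.02 0 0 0 1" --pt "0 0 0.035 0 0 0 1" --pt "0 0 0.045 0 0 0 1" --pt "0 0 0.055 0 0 0 1" --pt "0 0 0.065 0 0 0 1" --pt "0 0 0.07 0 0 0 1" --pt "0 0 0.075 0 0 0 1" --pt "0 0 0.075 0 0 0 1"

```text
time_s: 4.25
tool_pos: [451.8, -77.0, 116.9]
eef_rot: [0.999, 0.038, 0.0, 0.0]
ft_force: [-3.2, -0.3, 5.1]
opening: 0.245
grip_force: 60.9
```

Call:
arm_command --pt "0 0 0.005 0 0 0 1" --pt "0 0 0.01 0 0 0 1" --pt "0 0 0.01 0 0 0 1"

```text
time_s: 4.5
tool_pos: [453.0, -77.2, 115.0]
eef_rot: [0.999, 0.038, 0.001, 0.001]
ft_force: [-6.3, 0.5, 18.1]
opening: 0.245
grip_force: 61.6
```

Call:
arm_command --pt "0 0 0.005 0 0 0 1" --pt "0 0 0.005 0 0 0 1"

```text
time_s: 4.67
tool_pos: [454.3, -77.3, 114.6]
eef_rot: [0.999, 0.038, 0.003, 0.001]
ft_force: [-7.6, 2.2, 25.8]
opening: 0.241
grip_force: 61.8
```

Call:
arm_command --pt "0 0 -0.05 0 0 0 1" --pt "0 0 -0.14 0 0 0 1" --pt "-0.002 0.08 -0.14 0 0 0 1" --pt "-0.007 0.18 -0.14 0 0 0 1" --pt "-0.012 0.28 -0.14 0 0 0 1" --pt "-0.018 0.38 -0.14 0 0 0 1" --pt "-0.023 0.48 -0.14 0 0 0 1" --pt "-0.028 0.58 -0.14 0 0 0 1" --pt "-0.035 0.68 -0.14 0 0 0 1" --pt "-0.041 0.77 -0.14 0 0 0 1"

```text
time_s: 5.5
tool_pos: [457.9, -387.2, 165.2]
eef_rot: [0.999, 0.038, -0.0, -0.0]
ft_force: [0.4, 0.5, -3.3]
opening: 0.248
grip_force: 59.6
```

Call:
arm_command --pt "0 0.058 0.08 0 0 0 1" --pt "0 0.058 0.15 0 0 0 1" --pt "0 0.058 0.21 0 0 0 1" --pt "0 0.058 0.235 0 0 0 1" --pt "0 0.058 0.242 0 0 0 1" --pt "0 0.058 0.242 0 0 0 1"

```text
time_s: 6.0
tool_pos: [460.0, -407.4, 68.3]
eef_rot: [0.999, 0.038, -0.001, -0.001]
ft_force: [-0.1, 0.1, -2.1]
opening: 0.245
grip_force: 58.7
```

```bash
python3 - <<'E'
from h import *
t=cam("top");s=cam("side");crop(t,200,300,200,270,4,"a.png");crop(s,270,345,140,280,4,"b.png")
a=cv2.imread("pics/a.png");b=cv2.imread("pics/b.png");o=np.zeros((570,710,3),np.uint8);o[:280,:400]=a;o[:560,405:705]=b;cv2.imwrite("pics/ab2.png",o)
print(get_state()["tool_pos"],get_state()["ft_force"])
E
```

```text
[ 460.82056412 -407.74252035   69.70791685] [ 1.38041982e-03 -1.33663231e-01 -3.91019640e+00]
```

View pics/ab2.png

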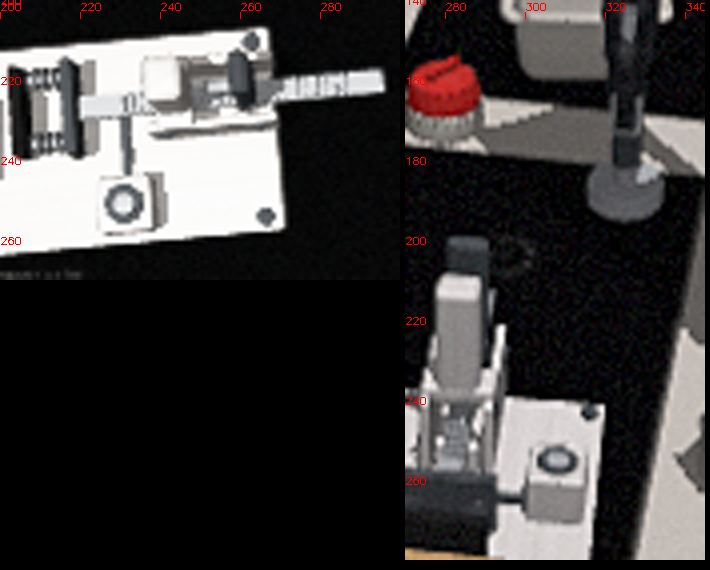

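The pin now sits almost flush in its housing at side (306, 255), so it is down. The pounder is just above its old spot at side (324, 188). I'll lower and release it.

Call:
arm_command --pt "0 0 0.004 0 0 0 1" --pt "0 0 0.008 0 0 0 1" --pt "0 0 0.0085 0 0 0 1" --pt "0 0 0.0085 0 0 0 1"

```text
time_s: 6.43
tool_pos: [461.1, -408.1, 67.1]
eef_rot: [0.999, 0.039, 0.001, 0.001]
ft_force: [-0.7, 1.6, 2.8]
opening: 0.244
grip_force: 59.2
```

Contact is made (fz rose to 2.8 N). Next I release and rise.

Call:
arm_command --pt "0 0 0 0 0 0 -1" --pt "0 0 0 0 0 0 -1" --pt "0 0 0 0 0 0 -1" --pt "0 0 0 0 0 0 -1" --pt "0 0 0 0 0 0 -1" --pt "0 0 -0.05 0 0 0 -1" --pt "0 0 -0.1 0 0 0 -1" --pt "0 0 -0.2 0 0 0 -1" --pt "0 0 -0.3 0 0 0 -1" --pt "0 0 -0.4 0 0 0 -1"

```text
time_s: 7.27
tool_pos: [460.1, -407.1, 227.0]
eef_rot: [0.999, 0.038, -0.0, -0.001]
ft_force: [1.4, -1.3, 0.4]
opening: 0.997
grip_force: 0.0
```

```bash
python3 - <<'E'
from h import *
t=cam("top");s=cam("side");crop(s,270,345,140,280,4,"b2.png")
b=cv2.imread("pics/b2.png");cv2.imwrite("pics/b2.png",b)
# posts, finer: fixed grip & trigger predicted
th=.077;R=np.array([[np.cos(th),-np.sin(th)],[np.sin(th),np.cos(th)]])
pin=np.array([453,-75.]);o=pin-R@[-62,-4];print("org",o)
for y in(-30,-41,-52,-78,-90):
    p=[*(o+R@[0,y]),142];print(y,np.round(p,1),proj(t,p),proj(s,p))
m=o+R@[0,-60];row(*m,190);st=get_state();print(st["tool_pos"],st["opening"])
g=t["color"].astype(int)
for v in(213,216,219,222,225): print(v,g[v,230:266].mean(1).astype(int))
print(onz(t,235.5,219,142),onz(t,255,219,142))
E
```

```text
org [514.50859606 -66.24256825]
-30 [516.8 -96.2 142. ] [235.85778451 219.19904972] [281.93305215 212.60451466]
-41 [ 517.7 -107.1  142. ] [240.77619929 218.78451173] [282.55958136 209.69327456]
-52 [ 518.5 -118.1  142. ] [245.69270508 218.37017291] [283.1764581  206.82681218]
-78 [ 520.5 -144.   142. ] [257.30659762 217.39156356] [284.59739477 200.22381872]
-90 [ 521.4 -156.   142. ] [262.66388003 216.94022054] [285.23618334 197.25528646]
mm [  76.9 -280.4   42.7] row [ 0.1922 -0.7009  0.1068] [ 0.011 -0.008  0.   ]
[ 463.6243901  -411.01305505  235.34571426] 1.0027312640972508
213 [250 250 250 250 250 250 250 250 250 250 250 251 235 250 251 251 250 251
 251 251 251 229 229 243 218 236 238 103  77  77  68 140 242 247 164 151]
216 [251 251 251 251 251 219 243 250 249 248 248 248 248 232 195 119 135  97
 100  97  87  87  84  92 108 107  89  84  89  92  77  63  41  85  92  89]
219 [252 252 251 251 252 211 237 251 251 251 250 250 250 244 220  97  83  99
 121 125 137 136 139 154 156 157 158  82  87  96  82  69  32  81 149 151]
222 [251 250 250 250 247 225 239 250 252 252 252 251 251 250 228 110  83  88
 116 117 105 111 201 203 200 199 198 124  81  81  79  69  31  27 110 119]
225 [198 123 227 145 227 228 230 137 135 120 112 104 103 101  98  88  86  81
 101 115 104 115 108 223 227 156 223 174 224  75  34  31  32  38 102 108]
[517.27046708 -95.35146771 142.        ] [ 516.92792255 -138.86683632  142.        ]
```

View pics/b2.png

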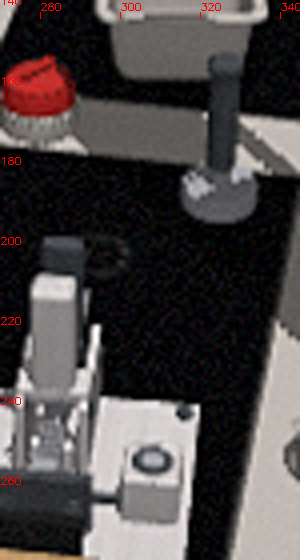

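The pounder stands upright at side (324, 180). The grip posts match the model to about 1 px. I'll move over the grips with a 75 mm opening.

Call:
arm_command --pt "0 0 0 0 0 0 -0.765"

```text
time_s: 7.45
tool_pos: [461.6, -408.8, 228.9]
eef_rot: [0.999, 0.038, 0.002, 0.002]
ft_force: [-0.1, 0.4, -0.9]
opening: 0.891
grip_force: 0.0
```

```bash
python3 - <<'E'
from h import *
row(518.5,-124.5,200)
print(get_state()["tool_pos"])
E
```

```text
mm [  78.5 -279.3   27.9] row [ 0.1961 -0.6982  0.0698] [ 0.004 -0.003 -0.   ]
[ 461.62522624 -408.83968916  228.939569  ]
```

Call:
arm_command --pt "0.028 -0.1 0 0 0 0 -0.765" --pt "0.056 -0.2 0 0 0 0 -0.765" --pt "0.084 -0.3 0 0 0 0 -0.765" --pt "0.112 -0.4 0 0 0 0 -0.765" --pt "0.14 -0.5 0 0 0 0 -0.765" --pt "0.168 -0.6 0 0 0 0 -0.765" --pt "0.198 -0.7 0.05 0 0 0 -0.765" --pt "0.198 -0.7 0.07 0 0 0 -0.765" --pt "0.198 -0.7 0.07 0 0 0 -0.765" --pt "0.198 -0.7 0.07 0 0 0 -0.765"

```text
time_s: 8.28
tool_pos: [516.7, -121.9, 195.7]
eef_rot: [0.999, 0.039, -0.002, -0.001]
ft_force: [-0.1, 0.0, 0.0]
opening: 0.885
grip_force: 0.0
```

```bash
python3 - <<'E'
from h import *
row(518.5,-124.5,90);s=get_state()
print(s["tool_pos"],s["ft_force"],s["opening"])
t=cam("top");s=cam("side");crop(t,200,300,170,270,4,"a.png");crop(s,240,330,150,290,4,"b.png")
a=cv2.imread("pics/a.png");b=cv2.imread("pics/b.png");o=np.zeros((570,770,3),np.uint8);o[:400,:400]=a;o[:560,405:765]=b;cv2.imwrite("pics/ab3.png",o)
E
```

```text
mm [  2.1   2.9 105.7] row [0.0051 0.0072 0.2642] [-0.001  0.004  0.001]
[ 516.66911226 -121.90474561  195.68281122] [-0.09100441  0.0442496   0.00015077] 0.8854650776589905
```

View pics/ab3.png

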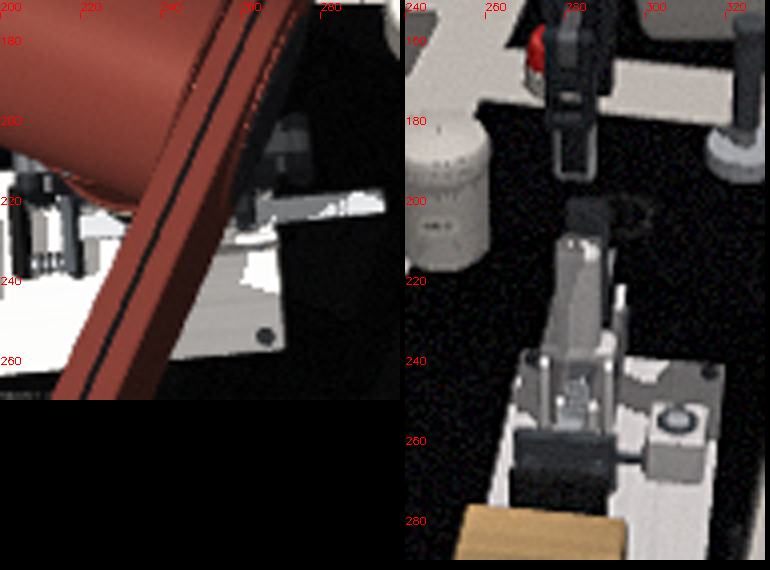

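The finger lines up with the posts at side u≈282, and the trigger top is at about (285, 200). I'll descend.

Call:
arm_command --pt "0.004 0.006 0.07 0 0 0 -0.765" --pt "0.004 0.006 0.12 0 0 0 -0.765" --pt "0.004 0.006 0.16 0 0 0 -0.765" --pt "0.004 0.006 0.2 0 0 0 -0.765" --pt "0.004 0.006 0.24 0 0 0 -0.765" --pt "0.004 0.006 0.262 0 0 0 -0.765" --pt "0.004 0.006 0.262 0 0 0 -0.765" --pt "0.004 0.006 0.262 0 0 0 -0.765"

```text
time_s: 9.05
tool_pos: [519.7, -125.6, 93.3]
eef_rot: [0.999, 0.038, -0.0, -0.0]
ft_force: [-0.8, 0.2, 1.1]
opening: 0.884
grip_force: 0.0
```

Call:
arm_command --pt "0 -0.005 0 0 0 0 -0.765" --pt "0 -0.01 0 0 0 0 -0.765" --pt "0 -0.015 0 0 0 0 -0.765" --pt "0 -0.02 0 0 0 0 -0.765" --pt "0 -0.025 0 0 0 0 -0.765" --pt "0 -0.025 0 0 0 0 -0.765"

```text
time_s: 9.55
tool_pos: [519.6, -114.7, 93.8]
eef_rot: [0.999, 0.039, 0.001, 0.001]
ft_force: [0.4, -1.9, 1.6]
opening: 0.883
grip_force: 1.0
```

Call:
arm_command --pt "0 -0.01 0 0 0 0 -0.765" --pt "0 -0.02 0 0 0 0 -0.765" --pt "0 -0.03 0 0 0 0 -0.765" --pt "0 -0.04 0 0 0 0 -0.765" --pt "0 -0.04 0 0 0 0 -0.765"

```text
time_s: 9.97
tool_pos: [518.3, -99.6, 93.8]
eef_rot: [0.999, 0.039, 0.001, 0.001]
ft_force: [-0.0, -6.3, 1.9]
opening: 0.884
grip_force: 3.1
```

```bash
python3 - <<'E'
from h import *
s=get_state();print(s["tool_pos"],s["ft_force"],s["opening"],s["grip_force"])
crop(cam("side"),240,330,180,330,4,"c1.png")
E
```

```text
[518.32955188 -99.57724932  93.78862248] [-0.03035133 -6.27418058  1.89022487] 0.8835913369277475 3.0728700757026672
```

View pics/c1.png

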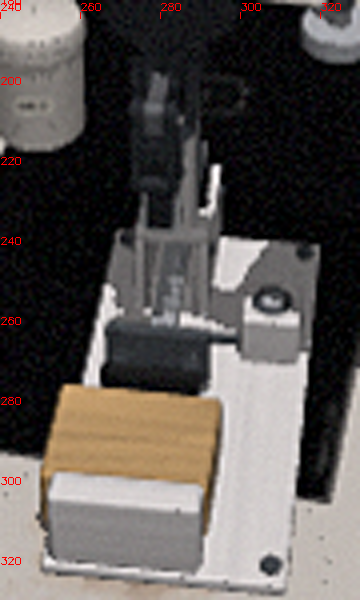

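The jaw advanced: its front top edge moved from v≈257 to 261, and the pawl works with a 6 N pull. I'll pump again by releasing 22 mm and then pulling.

Call:
arm_command --pt "0 0.02 0 0 0 0 -0.765" --pt "0 0.04 0 0 0 0 -0.765" --pt "0 0.055 0 0 0 0 -0.765" --pt "0 0.055 0 0 0 0 -0.765" --pt "0 0.055 0 0 0 0 -0.765"

```text
time_s: 10.43
tool_pos: [519.0, -120.6, 92.5]
eef_rot: [0.999, 0.038, -0.001, -0.001]
ft_force: [0.6, 0.1, -0.4]
opening: 0.881
grip_force: 0.0
```

Call:
arm_command --pt "0 -0.015 0 0 0 0 -0.765" --pt "0 -0.03 0 0 0 0 -0.765" --pt "0 -0.04 0 0 0 0 -0.765" --pt "0 -0.05 0 0 0 0 -0.765" --pt "0 -0.055 0 0 0 0 -0.765" --pt "0 -0.055 0 0 0 0 -0.765"

```text
time_s: 10.93
tool_pos: [517.3, -99.1, 92.6]
eef_rot: [0.999, 0.039, -0.0, 0.001]
ft_force: [-0.2, -8.4, -2.2]
opening: 0.885
grip_force: 4.0
```

```bash
cat > jaw.py <<'E'
from h import *
import sys
s=cam("side")["color"].astype(int).mean(2); print("v250..281 at u=272:",s[250:282,270:276].mean(1).astype(int))
E
python3 jaw.py
```

```text
v250..281 at u=272: [102 104 106 106 105 104 103 117 121 111 101 103 104 102  85  74  66  50
  43  46  46  48  49  49  38  34  30  17   7 133 159 148]
```

Call:
arm_command --pt "0 0.02 0 0 0 0 -0.765" --pt "0 0.04 0 0 0 0 -0.765" --pt "0 0.055 0 0 0 0 -0.765" --pt "0 0.055 0 0 0 0 -0.765" --pt "0 0.055 0 0 0 0 -0.765"

```text
time_s: 11.4
tool_pos: [519.6, -120.7, 93.2]
eef_rot: [0.999, 0.038, 0.0, -0.0]
ft_force: [-0.4, 0.1, 0.3]
opening: 0.885
grip_force: 0.0
```

Call:
arm_command --pt "0 -0.015 0 0 0 0 -0.765" --pt "0 -0.03 0 0 0 0 -0.765" --pt "0 -0.04 0 0 0 0 -0.765" --pt "0 -0.05 0 0 0 0 -0.765" --pt "0 -0.055 0 0 0 0 -0.765" --pt "0 -0.055 0 0 0 0 -0.765"

```text
time_s: 11.9
tool_pos: [518.1, -101.7, 93.1]
eef_rot: [0.999, 0.039, 0.001, 0.003]
ft_force: [0.8, -18.5, -5.8]
opening: 0.883
grip_force: 9.1
```

```bash
python3 jaw.py
```

```text
v250..281 at u=272: [101 105 106 105 105 105 102 119 113 100 103 103 102 100  95 130 158 115
  71  61  43  47  45  51  41  30  30  22   3 126 155 149]
```

Call:
arm_command --pt "0 0 0 0 0 0 -0.765" --pt "0 0 0 0 0 0 -0.765" --pt "0 0 0 0 0 0 -0.765" --pt "0 0 0 0 0 0 -0.765" --pt "0 0 0 0 0 0 -0.765" --pt "0 0 0 0 0 0 -0.765"

```text
time_s: 12.45
tool_pos: [518.1, -101.8, 93.1]
eef_rot: [0.999, 0.039, 0.001, 0.003]
ft_force: [1.5, -17.5, -6.3]
opening: 0.885
grip_force: 8.8
```

```bash
python3 - <<'E'
from h import *
t=cam("top");s=cam("side");crop(t,140,240,196,276,4,"a.png");crop(s,240,330,190,330,4,"b.png")
a=cv2.imread("pics/a.png");b=cv2.imread("pics/b.png");o=np.zeros((570,770,3),np.uint8);o[:320,:400]=a;o[:560,405:765]=b;cv2.imwrite("pics/ab4.png",o)
E
```

```text
(no output)
```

View pics/ab4.png

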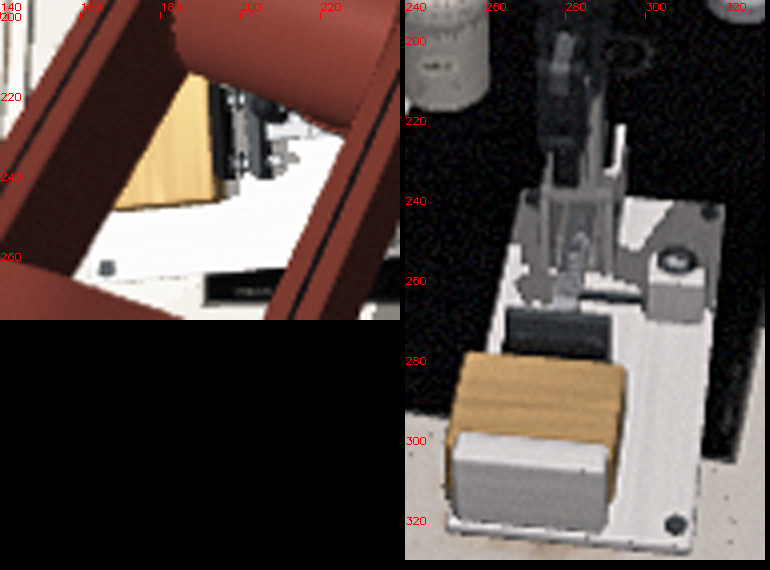

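The pad presses the block at top (192–196, 220–248). Its gap to the jaw shrank from 19 to 15 px, about 8–10 mm of compression. The pull is steady at about 17.5 N, and after subtracting about 5.5 N for the spring that leaves roughly 12 N on the pad. I'll hand in.

```bash
python3 -c "
from bench import *
print(job_done())"
```

```text
the job is handed in; nothing more can be done
None
```

I handed the job in at about 12.5 s on the robot's clock, but got no verdict back: the stop pin is down, the pounder stands upright near its starting spot, and the jaw holds the block against the end stop at an estimated 12 N with the trigger still pulled.

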